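# Zero the coffee grinder and set it four clicks coarse

### The job

Set the grind on the coffee grinder: push its upright-knobbed lever gently, clockwise seen from above, back to the stop at the fine end, then click it out exactly four notches the other way, one click at a time with a short rest in every notch. Then slide the small lock tab on the grinder's top fully home, away from the lever side, leaving the lever in the fourth notch. Find the stop and the notches by feel, never force lever or tab, and leave the other things on the counter where they are.

Things in the scene. Friction and masses are not known exactly. Their poses are not given: they have to be found in the camera images.
- grinder: Coffee grinder, fixed: black base 200 x 170 x 25 mm, rear column, overhanging steel head 200 x 200 mm whose flat top (deck) is 205 mm above the counter. Origin: centre of the base's underside; x axis from the lever side (front, -x) to the rear, z up. A round hopper, 98 mm across, top 58 mm above the deck, stands mid-deck on the lever's collar (112 mm across, 9 mm high).
- lever_axis (a point): Point on the vertical axis about which the lever turns (middle of the hopper), 235 mm above the counter. Ten notches, 0.065 rad apart (7.5 mm at the knob), with the fine stop clockwise. Their angle to the housing differs by up to 0.13 rad either way from start to start and cannot be seen: find them by feel. The lever starts in any of notches 5 to 8, counted from the finest as 0.
- lever_knob (a point): On the middle line of the lever's knob, 235 mm above the counter, 115 mm from the axis. The knob is an upright steel post 12 mm across at the end of the lever's flat arm (16 mm wide), just before the head's front edge; the post's free part goes from the arm's top, 216 mm, to 251 mm above the counter. Nothing stands beside it. More than 18 N on the lever damages it.
- lever_arm (a point): Middle of the top of the lever's arm, 80 mm from the axis, 216 mm above the counter. The detent: to leave a notch takes about 5 N at the knob; the push falls away halfway, then the lever jumps into the next notch and leaves the finger behind. 2 mm beyond the finest notch is a rubbery stop (about 5 N per mm at the knob), which pushes the lever back into that notch when let go.
- lock_tab (a point): Top centre of the lock tab: a steel post 14 x 14 mm, 26 mm tall, top 234 mm above the counter, in a short black track at the deck's right edge seen from the front (grinder y = -83 mm, starting at x = -50 to -46 mm). It slides along the grinder's +x, away from the lever side.
- lock (a joint): Travel of the lock tab (m): 0 = open, 0.024 = locked, at its rubbery stop. Sliding it takes about 3 N; it stays where it is left. More than 22 N damages it.
- catch_cup: Steel cup, 60 mm across, 70 mm tall, under the grinder's spout on its base; leave it. Origin at its underside.
- spice_jar: Amber jar 52 mm across, 85 mm tall, beside the grinder; leave it. Origin at its underside.
- tamper: Steel coffee tamper 54 mm across, 80 mm tall, beside the grinder; leave it. Origin at its underside.
- mug: White mug 80 mm across, 92 mm tall; leave it.
- spoon: Steel spoon, 170 mm long; leave it.
- soap: Clear soap bottle, 60 mm across, 160 mm tall; leave it.
- brush: Brush with wooden handle, 170 mm long; leave it.

How it is judged (in metres and radians):
On the way, in this order (a step that is already met when the one before it is completed fails the run):
1. the lever is back in its finest notch, at the stop (distance between lever_lug and fine_stop below 0.01135 m), for 0.2 s.
2. the lever rests in the first notch from there (distance between lever_lug and fine_stop between 0.01347 and 0.01686 m), for 0.2 s.
3. the lever rests in the second notch from there (distance between lever_lug and fine_stop between 0.01897 and 0.02235 m), for 0.2 s.
4. the lever rests in the third notch from there (distance between lever_lug and fine_stop between 0.02445 and 0.02781 m), for 0.2 s.
5. the lever rests in the fourth notch from there (distance between lever_lug and fine_stop between 0.0299 and 0.03324 m), for 0.2 s.
6. the lock tab is fully home (value of joint lock above 0.021 m), for 0.2 s.
At the end, for the whole second after the job is handed in: The lever stands at rest in the fourth notch (0.26 rad from the finest notch, within 0.02 rad) and the lock tab is home (within 3 mm of its stop) (all of step 5 and value of joint lock above 0.021 m); the robot touches nothing.
It fails at once if the lever is forced (over 18 N) (contact force between any of the arm, the fingers and lever above 18 N).
It fails at once if the lock tab is forced (over 22 N) (contact force between any of the arm, the fingers and lock above 22 N).
It fails at once if the lock tab is closed before the lever is set (value of joint lock above 0.012 m and not (distance between lever_lug and fine_stop between 0.02907 and 0.03408 m)).
It fails at once if something else on the counter is displaced (over 20 mm) (distance of any of catch_cup, spice_jar, tamper, mug, spoon, soap, brush from where it was at the start of the episode above 0.02 m).
It also fails if it takes over 72 s, if anything falls off the work surface, if the arm or the gripper's body presses on something with over 40 N, if the wrist force passes 120 N, or if a joint passes its speed limit or range.

### The arm

A 6-joint arm with a two-finger parallel gripper is mounted at the origin on the work surface. World frame = base frame: x ahead of the robot, y to its left, z up, the work surface at z = 0. Lengths are in mm, angles in rad, forces in N, time in s.
With the tool pointing down it reaches from about 400 to 925 mm from the base axis. Payload 12.5 kg.
Tool frame: the origin (TCP) lies at the very end of the fingers, on their centre line; the grasp point (between the pads) lies 19 mm behind it; z points along the fingers, y is the direction in which the jaws open and shut (so a half turn about z gives the same grasp; the last joint's range is limited). The gripper opens to 95 mm and grips with 3 to 60 N. Pads are 20 mm wide; open, the fingers measure 119 mm over their backs; the gripper's body (75 mm by 180 mm) begins 59 mm behind the grasp point.
Start: joints at [1.154, 0.491, 1.559, -0, 1.092, -0.106], TCP at [191.121, 595.079, 214.661] pointing down, gripper open.
Joint ranges: [-3.1, 3.1], [-0.84, 2.19], [0.05, 2.79], [-1.13, 4.28], [0.06, 2.93], [-2.69, 2.69]. Speed limits (rad/s): [2.22, 2.22, 2.79, 3.14, 3.14, 3.14].

### API

Orientations are given as [roll, pitch, yaw] about the fixed x, y, z axes, in that order (R = Rz(yaw) Ry(pitch) Rx(roll)).
In Python, from cell import env gives the robot as it stands.
- The arm moves only by the shell command python3 -m pendant 'ROWS'. ROWS is JSON, a list that holds one entry, the list of rows, each a list of 5 numbers: the opening, from 0 (shut) to 1 (fully open), then the shift along the tool's x, y, z in m, then the turn about the tool's z in rad. A call has exactly 8 rows; each row is the pose to reach, as a shift and turn from the pose commanded when the call began, along the tool's axes at that moment; what a row does not reach only later rows make up. A row lasts 1/10 s, in which the tool goes at most 50 mm and 8.59 degrees, less where a joint would pass 70% of its speed; a pose out of reach is approached as far as the arm can. A call with a gripper value outside its range is refused whole. The fingers move at their own pace and stop on an object; the grip force is fixed at half the most. Time passes only in rows, so rows that repeat a pose let the fingers close, or fill a call up. It gives the time, the measured TCP pose, the force and the opening at its end, in the units of the state.
- env.state(): the state, without advancing time (a new reading comes with each control period).
- env.read_camera(name): name is "side" or "top"; returns a dict with "image" (400x640x3 uint8, blue, green, red), "range_z" (400x640 float32, mm along the optical axis (not along the pixel's ray), 0 where there is no reading), "fx", "fy", "cx", "cy" (pixels), "rvec" (rotation vector, rad) and "tvec" (3), from world to camera coordinates, as OpenCV has them. Camera axes: x right, y down, z forward; pixel columns grow to the right and rows downward; lengths in mm; the calibration is good to about 2 mm. A picture is of the moment at which its call begins.
- env.job_done(): hands the job in, once; it reports no verdict.
The state is a dict: "t": time; "joints": joint angles; "qvel": joint speeds; "tau": joint torques, N m; "eef_pos": TCP position; "tcp_rot": TCP orientation; "ft_force": force on the tool from outside, world axes, zero at the start; "moment": the same for the moment, N m; "opening": opening from 0.0 (shut) to 1.0 (fully open).
Only numpy, scipy, OpenCV 4.12 (cv2) and the standard library are available. Lean on these libraries where they do the work, as an engineer would, in place of code of your own. Each camera call takes 0.05 s, during which the arm holds its last target. There are 200 camera calls.

## Working session

There is one attempt and no reset: what is moved stays moved. The work goes in short steps, Python scripts to look and compute and a shell command to move; the robot and the scene stay as the last step left them, time stands still between calls to the robot, and variables do not carry over. Pictures are saved under pics/ and viewed, about 8 in all and at most 12, crops included, and the job is handed in when it is done.

```bash
ls; mkdir -p pics; python3 - <<'E'
from cell import env
import cv2,numpy as np
s=env.state();print({k:np.round(v,3).tolist() for k,v in s.items()})
for n in("side","top"):
    c=env.read_camera(n);cv2.imwrite(f"pics/{n}0.png",c["image"]);np.savez(f"{n}0.npz",**c)
    R=cv2.Rodrigues(np.array(c["rvec"]))[0];print(n,c["fx"],c["cx"],c["cy"],(-R.T@np.array(c["tvec"]).ravel()).round(),R[2].round(2))
E
```

```text
pics
{'t': 0.0, 'joints': [1.154, 0.492, 1.559, -0.0, 1.092, -0.106], 'qvel': [0.001, -0.001, 0.001, -0.002, 0.001, 0.0], 'tau': [0.001, -61.266, -25.819, 0.069, 0.048, -0.0], 'eef_pos': [191.007, 594.832, 214.048], 'tcp_rot': [-3.14, -0.0, 2.831], 'ft_force': [-0.601, -0.456, -0.833], 'moment': [-0.007, 0.021, -0.034], 'opening': 1.001}
side 409.2884752197931 318.66750972294506 198.21230785847155 [ 211. -910. 1009.] [ 0.25  0.71 -0.66]
top 519.2157870151891 321.6045606367001 208.60702960456976 [ 354.   -2. 1559.] [ 0.13  0.01 -0.99]
```

View pics/side0.png

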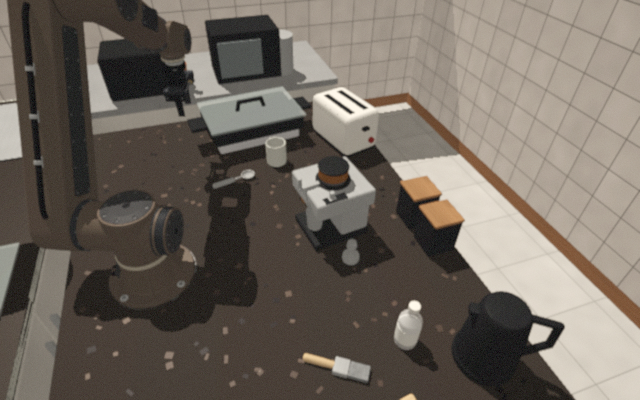

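View pics/top0.png

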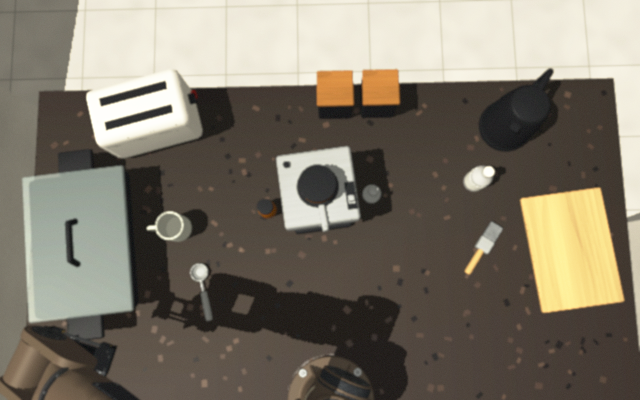

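The side view shows the grinder around (335,190). In the top view the head spans (278–360, 148–232), with the hopper at (317,186), the knob near (325,226) and the lock track at (351,195). The jar is at (266,208) and the tamper at (372,193). I'll zoom in on the top view.

```bash
cat > h.py <<'E'
import cv2,numpy as np
def ray(c,uv,z):
    "world point(s) on plane z for pixels uv"
    R=cv2.Rodrigues(np.array(c["rvec"]))[0];t=np.array(c["tvec"]).ravel();C=-R.T@t
    uv=np.atleast_2d(np.array(uv,float))
    d=np.c_[(uv[:,0]-c["cx"])/c["fx"],(uv[:,1]-c["cy"])/c["fy"],np.ones(len(uv))]@R
    return C+d*((z-C[2])/d[:,2])[:,None]
def cloud(c):
    v,u=np.mgrid[:400,:640];Z=c["range_z"];R=cv2.Rodrigues(np.array(c["rvec"]))[0]
    P=np.dstack([(u-c["cx"])/c["fx"]*Z,(v-c["cy"])/c["fy"]*Z,Z])
    return (P-np.array(c["tvec"]).ravel())@R
E
python3 - <<'E'
from h import *
c=dict(np.load("top0.npz"));im=c["image"]
P=cloud(c)
m=((abs(P[...,2]-205)<8)&(c["range_z"]>0)).astype(np.uint8);m[:,:270]=0;m[:,365:]=0;m[:140]=0;m[240:]=0
r=cv2.minAreaRect(cv2.findNonZero(m));print(r);b=cv2.boxPoints(r);print(ray(c,b,205).round(1), ray(c,r[0],205).round(1))
h=((P[...,2]>250)&(P[...,2]<280)).astype(np.uint8);h[:,:270]=0;h[:,365:]=0;h[:140]=0;h[240:]=0
(x,y),rr=cv2.minEnclosingCircle(cv2.findNonZero(h));print(x,y,rr,ray(c,(x,y),263).round(1),P[...,2][h>0].mean())
a=cv2.resize(im[140:245,250:390],None,fx=5,fy=5,interpolation=cv2.INTER_CUBIC)
d=c["range_z"]
cv2.imwrite("pics/top0z.png",a)
c=np.load("side0.npz")
cv2.imwrite("pics/side0z.png",cv2.resize(c["image"][145:275,270:410],None,fx=4.5,fy=4.5,interpolation=cv2.INTER_CUBIC))
E
```

```text
((317.649658203125, 189.56903076171875), (78.98965454101562, 75.6423110961914), 82.03038787841797)
[[675.  135.5 205. ]
 [699.4 -64.9 205. ]
 [489.1 -88.2 205. ]
 [465.3 108.2 205. ]] [[581.1  22.6 205. ]]
319.90521240234375 196.12081909179688 32.65922164916992 [[554.5  16.1 263. ]] 263.172951952481
```

View pics/top0z.png

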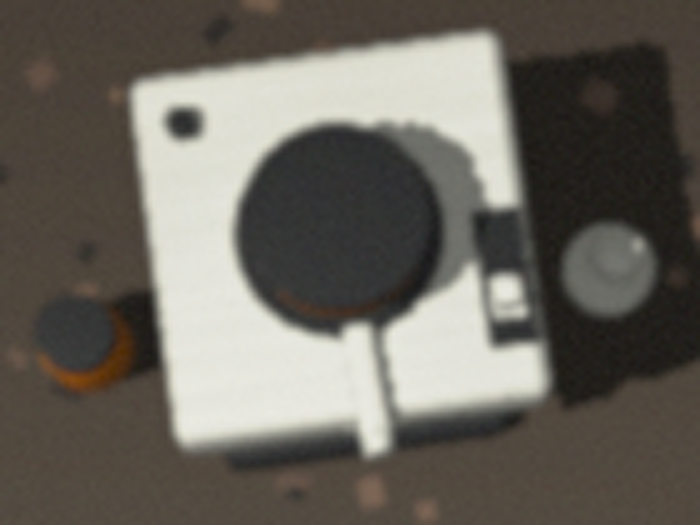

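View pics/side0z.png

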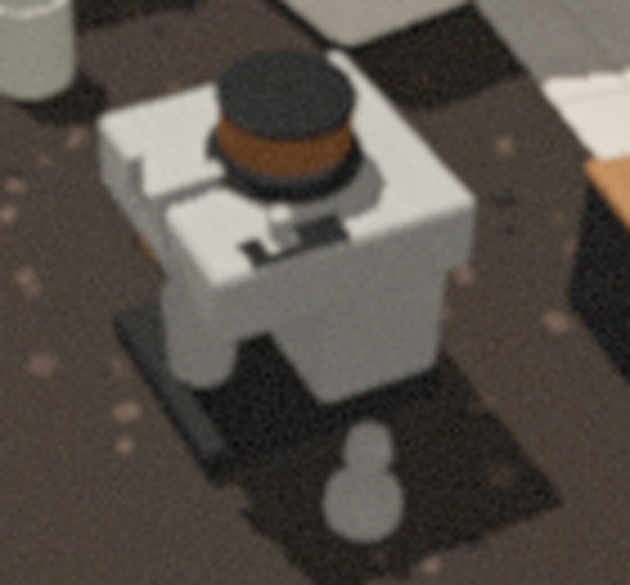

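```bash
python3 - <<'E'
from h import *
c=dict(np.load("top0.npz"))
f=lambda p:np.array([[250+(x+.5)/5-.5,140+(y+.5)/5-.5] for x,y in p])
K=ray(c,f([(133,85),(495,32),(548,395),(182,448)]),205);print(K.round(1),K.mean(0).round(1))
g=cv2.cvtColor(c["image"],cv2.COLOR_BGR2GRAY)
print("hop",ray(c,f([(338,225)]),263).round(1))
A=ray(c,f([(357,330),(376,450)]),216);print("arm",A.round(1))
print("tab top",ray(c,f([(505,288)]),234).round(1))
print("jar/tamper top",ray(c,f([(75,333)]),85).round(1),ray(c,f([(608,268)]),80).round(1))
x=K[[0,1]].mean(0)-K[[3,2]].mean(0);y=K[[0,3]].mean(0)-K[[1,2]].mean(0)
print("yaw",np.arctan2(x[1],x[0]),np.arctan2(-y[0],y[1]),np.linalg.norm(x),np.linalg.norm(y))
for n in("top","side"):
    d=dict(np.load(n+"0.npz"));P=cloud(d);
    m=(P[...,2]>222)&(P[...,2]<260)&(P[...,0]>440)&(P[...,0]<700)&(P[...,1]>-120)&(P[...,1]<150)
    m&=np.hypot(P[...,0]-585,P[...,1]-27)>62
    n_,l,s,ce=cv2.connectedComponentsWithStats(m.astype(np.uint8))
    for i in range(1,n_):
        if s[i,4]>3:print(n,s[i],P[l==i].mean(0).round(1),P[l==i].max(0).round(1),P[l==i].min(0).round(1))
E
```

```text
[[672.5 131.6 205. ]
 [697.3 -62.1 205. ]
 [501.9 -85.  205. ]
 [477.7 107.2 205. ]] [587.3  23.  205. ]
hop [[584.2  22.4 263. ]]
arm [[536.7  14.4 216. ]
 [473.7   5.6 216. ]]
tab top [[554.6 -62.6 234. ]]
jar/tamper top [[556.  177.8  85. ]] [[ 588.4 -129.1   80. ]]
yaw 0.12057054366987233 0.12615987434001666 196.51880372210522 194.48134297988344
top [349 195   6   6  29] [552.9 -64.3 234.2] [560.7 -58.3 240.9] [547.  -71.2 228.3]
top [322 226   6   5  23] [475.5   5.4 245.3] [482.5  12.7 255.7] [ 4.705e+02 -3.000e-01  2.223e+02]
side [298 178   4  11  38] [ 4.720e+02 -3.000e-01  2.386e+02] [476.6   9.3 251.7] [466.9  -7.2 222.8]
side [329 191   6   6  29] [548.8 -68.4 230.2] [556.1 -59.1 237.5] [542.  -76.1 222.2]
```

Estimates: axis at (585,22), grinder yaw about 0.123, knob at (472,5), tab at (550,-66). I'll raise the tool, then travel with a turn that aligns the tool's y with the grinder's y, jaws at about a 30 mm gap so they straddle the knob.

```bash
python3 -m pendant '[[[0.32,0,0,-0.05,0],[0.32,0,0,-0.09,-0.1],[0.32,-0.05,-0.05,-0.09,-0.2],[0.32,-0.45,-0.476,-0.09,-0.434],[0.32,-0.45,-0.476,-0.09,-0.434],[0.32,-0.45,-0.476,-0.09,-0.434],[0.32,-0.45,-0.476,-0.09,-0.434],[0.32,-0.45,-0.476,-0.09,-0.434]]]'
```

```text
t: 0.9
eef_pos: [321.5, 323.4, 304.6]
tcp_rot: [-3.142, -0.0, -3.018]
ft_force: [1.4, 0.8, 0.3]
opening: 0.383
```

```bash
python3 -m pendant '[[[0.32,-0.108,-0.334,0,0],[0.32,-0.108,-0.334,0,0],[0.32,-0.108,-0.334,0,0],[0.32,-0.108,-0.334,0,0],[0.32,-0.108,-0.334,0,0],[0.32,-0.108,-0.334,0,0],[0.32,-0.108,-0.334,0,0],[0.32,-0.108,-0.334,0,0]]]'; python3 - <<'E'
from cell import env
import cv2,numpy as np
from h import *
s=env.state();print(s["eef_pos"],s["ft_force"],s["opening"])
c=env.read_camera("side");np.savez("side1.npz",**c)
cv2.imwrite("pics/side1.png",cv2.resize(c["image"][125:245,250:390],None,fx=5,fy=5,interpolation=cv2.INTER_CUBIC))
E
```

```text
t: 1.7
eef_pos: [471.1, 2.7, 304.1]
tcp_rot: [-3.141, -0.0, -3.023]
ft_force: [0.2, 0.4, -0.2]
opening: 0.322
[471.09402979   2.70718903 304.05471809] [ 0.19237711  0.39856705 -0.225622  ] 0.32240914122113523
```

View pics/side1.png

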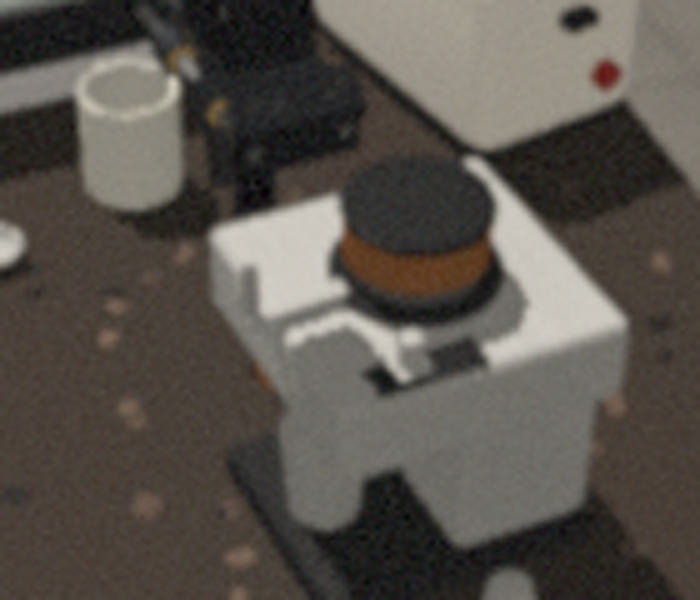

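The side crop shows the fingers straight above the knob, with the fingertip at (250,200) and the knob top at (247,265). I'll descend around it.

```bash
python3 -m pendant '[[[0.32,-0.001,0.002,0.03,0],[0.32,-0.001,0.002,0.045,0],[0.32,-0.001,0.002,0.052,0],[0.32,-0.001,0.002,0.056,0],[0.32,-0.001,0.002,0.06,0],[0.32,-0.001,0.002,0.06,0],[0.32,-0.001,0.002,0.06,0],[0.32,-0.001,0.002,0.06,0]]]'
```

```text
t: 2.55
eef_pos: [470.3, 9.2, 245.1]
tcp_rot: [-3.142, 0.001, -3.018]
ft_force: [0.5, -0.2, 0.5]
opening: 0.319
```

```bash
python3 -m pendant '[[[0.32,0,-0.003,0,0],[0.32,0,-0.003,0.006,0],[0.32,-0.001,-0.003,0.012,0],[0.32,-0.001,-0.003,0.017,0],[0.32,-0.001,-0.003,0.02,0],[0.32,-0.001,-0.003,0.02,0],[0.32,-0.001,-0.003,0.02,0],[0.32,-0.001,-0.003,0.02,0]]]'; python3 - <<'E'
from cell import env
import cv2,numpy as np
s=env.state();print(s["eef_pos"],s["ft_force"],s["opening"])
c=env.read_camera("top")
cv2.imwrite("pics/top1.png",cv2.resize(c["image"][140:260,250:390],None,fx=5,fy=5,interpolation=cv2.INTER_CUBIC))
E
```

```text
t: 3.35
eef_pos: [471.6, 6.3, 224.8]
tcp_rot: [-3.142, 0.0, -3.018]
ft_force: [-0.3, -0.4, -0.2]
opening: 0.321
[471.64607628   6.33307421 224.76759626] [-0.27526827 -0.44098611 -0.20154325] 0.32061510844140717
```

View pics/top1.png

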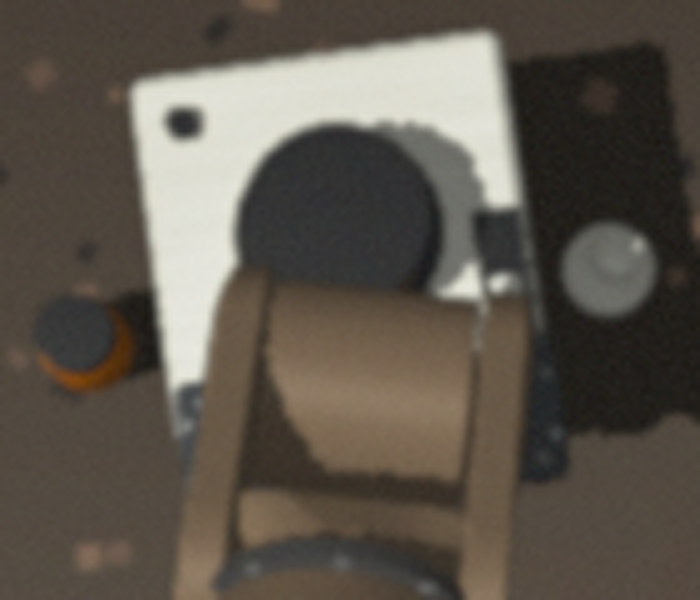

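```bash
python3 -m pendant '[[[0.32,0,0.002,0,0],[0.32,0,0.004,0,0],[0.32,0,0.006,0,0],[0.32,0,0.007,0,0],[0.32,0,0.008,0,0],[0.32,0,0.009,0,0],[0.32,0,0.01,0,0],[0.32,0,0.01,0,0]]]'
```

```text
t: 4.2
eef_pos: [470.3, 16.1, 224.6]
tcp_rot: [-3.141, 0.0, -3.018]
ft_force: [-0.1, -2.5, -0.4]
opening: 0.323
```

```bash
python3 -m pendant '[[[0.32,0,0.001,0,0],[0.32,0,0.002,0,0],[0.32,0,0.003,0,0],[0.32,0,0.004,0,0],[0.32,0,0.005,0,0],[0.32,0,0.006,0,0],[0.32,0,0.007,0,0],[0.32,0,0.008,0,0]]]'
```

```text
t: 5.0
eef_pos: [469.5, 24.0, 224.7]
tcp_rot: [-3.141, 0.0, -3.018]
ft_force: [0.9, -6.1, -0.9]
opening: 0.322
```

```bash
python3 -m pendant '[[[0.32,0,0.0015,0,0],[0.32,0,0.003,0,0],[0.32,0,0.0045,0,0],[0.32,0,0.006,0,0],[0.32,0,0.0075,0,0],[0.32,0,0.009,0,0],[0.32,-0.001,0.0105,0,0],[0.32,-0.001,0.012,0,0]]]'
```

```text
t: 5.8
eef_pos: [468.9, 36.6, 224.6]
tcp_rot: [3.141, -0.0, -3.019]
ft_force: [-0.4, -0.1, 0.7]
opening: 0.319
```

```bash
python3 -m pendant '[[[0.32,0,0.0015,0,0],[0.32,0,0.003,0,0],[0.32,0,0.0045,0,0],[0.32,-0.001,0.006,0,0],[0.32,-0.001,0.0075,0,0],[0.32,-0.001,0.009,0,0],[0.32,-0.001,0.010,0,0],[0.32,-0.001,0.011,0,0]]]'
```

```text
t: 6.6
eef_pos: [468.8, 47.0, 224.7]
tcp_rot: [-3.141, 0.001, -3.018]
ft_force: [2.2, -6.0, -1.1]
opening: 0.32
```

```bash
python3 -m pendant '[[[0.32,0,0.001,0,0],[0.32,0,0.002,0,0],[0.32,0,0.003,0,0],[0.32,0,0.004,0,0],[0.32,-0.001,0.005,0,0],[0.32,-0.001,0.006,0,0],[0.32,-0.001,0.007,0,0],[0.32,-0.001,0.007,0,0]]]'
```

```text
t: 7.4
eef_pos: [468.8, 54.1, 224.6]
tcp_rot: [-3.141, 0.0, -3.018]
ft_force: [0.8, -5.3, -0.3]
opening: 0.322
```

```bash
python3 -m pendant '[[[0.32,0,0.0003,0,0],[0.32,0,0.0006,0,0],[0.32,0,0.0008,0,0],[0.32,0,0.001,0,0],[0.32,0,0.0012,0,0],[0.32,0,0.0013,0,0],[0.32,0,0.0014,0,0],[0.32,0,0.0015,0,0]]]'
```

```text
t: 8.2
eef_pos: [468.4, 55.9, 224.7]
tcp_rot: [3.141, 0.0, -3.018]
ft_force: [2.8, -1.6, -0.6]
opening: 0.323
```

```bash
python3 -m pendant '[[[0.32,0,0.001,0,0],[0.32,0,0.002,0,0],[0.32,0,0.003,0,0],[0.32,-0.001,0.004,0,0],[0.32,-0.001,0.0045,0,0],[0.32,-0.001,0.005,0,0],[0.32,-0.001,0.0053,0,0],[0.32,-0.001,0.0055,0,0]]]'
```

```text
t: 9.0
eef_pos: [468.8, 61.1, 224.6]
tcp_rot: [-3.141, -0.0, -3.018]
ft_force: [0.5, -5.5, -0.7]
opening: 0.316
```

```bash
python3 -m pendant '[[[0.32,0,0.0003,0,0],[0.32,0,0.0006,0,0],[0.32,0,0.0008,0,0],[0.32,0,0.001,0,0],[0.32,0,0.0012,0,0],[0.32,0,0.0013,0,0],[0.32,0,0.0014,0,0],[0.32,0,0.0015,0,0]]]'
```

```text
t: 9.8
eef_pos: [469.1, 62.8, 224.7]
tcp_rot: [-3.141, 0.001, -3.018]
ft_force: [4.2, -6.3, -2.9]
opening: 0.317
```

```bash
python3 -m pendant '[[[0.32,0,0.0002,0,0],[0.32,0,0.0004,0,0],[0.32,0,0.0006,0,0],[0.32,0,0.0008,0,0],[0.32,0,0.0008,0,0],[0.32,0,0.0008,0,0],[0.32,0,0.0008,0,0],[0.32,0,0.0008,0,0]]]'
```

```text
t: 10.6
eef_pos: [469.2, 63.2, 224.7]
tcp_rot: [-3.141, 0.001, -3.018]
ft_force: [4.6, -7.3, -3.4]
opening: 0.321
```

```bash
python3 -m pendant '[[[0.32,0,0.0002,0,0],[0.32,0,0.0004,0,0],[0.32,0,0.0006,0,0],[0.32,0,0.0006,0,0],[0.32,0,0.0006,0,0],[0.32,0,0.0006,0,0],[0.32,0,0.0006,0,0],[0.32,0,0.0006,0,0]]]'
```

```text
t: 11.4
eef_pos: [469.2, 63.6, 224.7]
tcp_rot: [-3.14, 0.002, -3.018]
ft_force: [4.8, -9.9, -3.7]
opening: 0.321
```

The force climbed by 2.6 N over 0.4 mm, so this is the rubber stop and the lever started in notch 6. Backing off, then feeling for contact with the other finger.

```bash
python3 -m pendant '[[[0.32,0,-0.003,0,0],[0.32,0,-0.006,0,0],[0.32,0,-0.010,0,0],[0.32,0,-0.014,0,0],[0.32,0,-0.017,0,0],[0.32,0,-0.019,0,0],[0.32,0,-0.019,0,0],[0.32,0,-0.019,0,0]]]'
```

```text
t: 12.2
eef_pos: [470.7, 45.4, 224.6]
tcp_rot: [3.141, 0.0, -3.019]
ft_force: [-0.6, -0.3, 0.5]
opening: 0.32
```

```bash
python3 -m pendant '[[[0.32,0,-0.0005,0,0],[0.32,0,-0.001,0,0],[0.32,0,-0.0015,0,0],[0.32,0,-0.002,0,0],[0.32,0,-0.0025,0,0],[0.32,0,-0.003,0,0],[0.32,0,-0.003,0,0],[0.32,0,-0.003,0,0]]]'
```

```text
t: 13.0
eef_pos: [471.1, 42.4, 224.6]
tcp_rot: [3.142, 0.0, -3.018]
ft_force: [-0.6, 1.0, -0.7]
opening: 0.319
```

```bash
python3 -m pendant '[[[0.32,0,-0.0003,0,0],[0.32,0,-0.0006,0,0],[0.32,0,-0.0009,0,0],[0.32,0,-0.0012,0,0],[0.32,0,-0.0012,0,0],[0.32,0,-0.0012,0,0],[0.32,0,-0.0012,0,0],[0.32,0,-0.0012,0,0]]]'
```

```text
t: 13.8
eef_pos: [471.2, 41.3, 224.6]
tcp_rot: [3.141, -0.0, -3.018]
ft_force: [-0.4, 0.8, 0.9]
opening: 0.315
```

```bash
python3 -m pendant '[[[0.32,0,-0.0003,0,0],[0.32,0,-0.0006,0,0],[0.32,0,-0.0009,0,0],[0.32,0,-0.0012,0,0],[0.32,0,-0.0012,0,0],[0.32,0,-0.0012,0,0],[0.32,0,-0.0012,0,0],[0.32,0,-0.0012,0,0]]]'
```

```text
t: 14.6
eef_pos: [471.0, 40.5, 224.6]
tcp_rot: [3.141, -0.001, -3.018]
ft_force: [-3.6, 5.5, 2.0]
opening: 0.322
```

```bash
python3 -m pendant '[[[0.32,0,-0.0003,0,0],[0.32,0,-0.0006,0,0],[0.32,0,-0.0009,0,0],[0.32,0,-0.0012,0,0],[0.32,0,-0.0012,0,0],[0.32,0,-0.0012,0,0],[0.32,0,-0.0012,0,0],[0.32,0,-0.0012,0,0]]]'
```

```text
t: 15.4
eef_pos: [470.8, 39.3, 224.5]
tcp_rot: [3.141, -0.002, -3.018]
ft_force: [-5.1, 4.6, 2.1]
opening: 0.321
```

```bash
python3 -m pendant '[[[0.32,0,-0.0003,0,0],[0.32,0,-0.0006,0,0],[0.32,0,-0.0009,0,0],[0.32,0,-0.0012,0,0],[0.32,0,-0.0012,0,0],[0.32,0,-0.0012,0,0],[0.32,0,-0.0012,0,0],[0.32,0,-0.0012,0,0]]]'
```

```text
t: 16.2
eef_pos: [471.9, 37.6, 224.6]
tcp_rot: [-3.141, 0.0, -3.018]
ft_force: [0.6, 0.9, -0.1]
opening: 0.321
```

The lever has jumped to notch 1. Next click.

```bash
python3 -m pendant '[[[0.32,0,-0.0015,0,0],[0.32,0,-0.003,0,0],[0.32,0.0005,-0.004,0,0],[0.32,0.0005,-0.005,0,0],[0.32,0.001,-0.006,0,0],[0.32,0.001,-0.007,0,0],[0.32,0.001,-0.0075,0,0],[0.32,0.001,-0.0075,0,0]]]'
```

```text
t: 17.0
eef_pos: [471.6, 29.8, 224.6]
tcp_rot: [-3.141, -0.0, -3.018]
ft_force: [0.0, -0.5, -0.6]
opening: 0.321
```

```bash
python3 -m pendant '[[[0.32,0,0,0,0],[0.32,0,-0.0015,0,0],[0.32,0,-0.003,0,0],[0.32,0.0005,-0.004,0,0],[0.32,0.001,-0.005,0,0],[0.32,0.001,-0.006,0,0],[0.32,0.001,-0.007,0,0],[0.32,0.001,-0.0075,0,0]]]'
```

```text
t: 17.8
eef_pos: [471.4, 22.3, 224.6]
tcp_rot: [-3.141, -0.0, -3.018]
ft_force: [-1.2, -0.1, 1.1]
opening: 0.326
```

```bash
python3 -m pendant '[[[0.32,0,0,0,0],[0.32,0,0,0,0],[0.32,0,0,0,0],[0.32,0,0,0,0],[0.32,0,0,0,0],[0.32,0,0,0,0],[0.32,0,0,0,0],[0.32,0,0,0,0]]]'
```

```text
t: 18.6
eef_pos: [471.6, 22.6, 224.6]
tcp_rot: [3.142, 0.0, -3.018]
ft_force: [0.6, 0.6, 0.1]
opening: 0.32
```

```bash
python3 -m pendant '[[[0.32,0,-0.0015,0,0],[0.32,0,-0.003,0,0],[0.32,0.0005,-0.004,0,0],[0.32,0.001,-0.005,0,0],[0.32,0.001,-0.006,0,0],[0.32,0.001,-0.007,0,0],[0.32,0.001,-0.0077,0,0],[0.32,0.001,-0.0077,0,0]]]'
```

```text
t: 19.4
eef_pos: [471.5, 14.5, 224.6]
tcp_rot: [-3.141, -0.0, -3.018]
ft_force: [0.5, 0.2, 1.0]
opening: 0.321
```

The finger is unloaded 5 mm past the notch 3 contact, so the lever has jumped to notch 4. I'll lift clear, then move over to in front of the tab with the gripper shut.

```bash
python3 -m pendant '[[[0.32,0,0.004,0,0],[0.32,0,0.004,0,0],[0.32,0,0.004,-0.02,0],[0.32,0,0.004,-0.05,0],[0.32,0,0.004,-0.08,0],[0.32,0,0.004,-0.08,0],[0,-0.02,-0.04,-0.08,0],[0,-0.039,-0.089,-0.08,0]]]'; python3 -m pendant '[[[0,0,0,0,0],[0,0,0,0,0],[0,0,0,0,0],[0,0,0,0,0],[0,0,0,0,0],[0,0,0,0,0],[0,0,0,0,0],[0,0,0,0,0]]]'
python3 - <<'E'
from cell import env
import cv2,numpy as np
from h import *
for n in("top","side"):
    d=env.read_camera(n);np.savez(n+"2.npz",**d);P=cloud(d);
    m=(P[...,2]>222)&(P[...,2]<260)&(P[...,0]>440)&(P[...,0]<700)&(P[...,1]>-120)&(P[...,1]<150)
    m&=np.hypot(P[...,0]-585,P[...,1]-27)>62
    n_,l,s,ce=cv2.connectedComponentsWithStats(m.astype(np.uint8))
    for i in range(1,n_):
        if s[i,4]>3:print(n,s[i],P[l==i].mean(0).round(1))
cv2.imwrite("pics/side2.png",cv2.resize(d["image"][125:245,250:390],None,fx=5,fy=5,interpolation=cv2.INTER_CUBIC))
E
```

```text
t: 20.2
eef_pos: [520.3, -66.6, 304.7]
tcp_rot: [-3.141, 0.001, -3.016]
ft_force: [1.5, 0.2, -0.4]
opening: 0.206
t: 21.0
eef_pos: [519.9, -66.3, 304.7]
tcp_rot: [3.142, 0.0, -3.018]
ft_force: [-0.1, 0.4, 0.0]
opening: 0.007
side [296 175   4  10  36] [470.6  17.  238. ]
side [329 191   6   6  31] [548.8 -68.7 230.3]
```

View pics/side2.png

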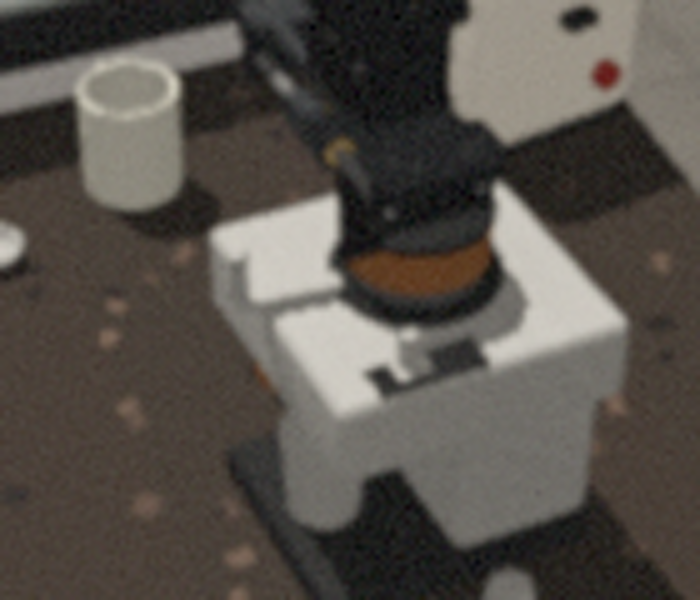

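The side crop shows the gripper above the hopper front, the knob at (232,265) and the tab still open at (410,350). I'll check the lever's displacement more finely in the pixels while moving on.

```bash
python3 - <<'E'
from h import *
for n in("side0","side2"):
    d=dict(np.load(n+".npz"));P=cloud(d)
    m=(P[...,2]>222)&(P[...,0]<490)&(P[...,0]>455)&(abs(P[...,1])<40)&(P[...,2]<260)
    v,u=np.nonzero(m);print(n,u.mean(),v.mean(),ray(d,(u.mean(),v.mean()),237).round(1))
d=dict(np.load("side0.npz"));R=np.array(d["rvec"]);t=np.array(d["tvec"],float)
K=np.array([[d["fx"],0,d["cx"]],[0,d["fy"],d["cy"]],[0,0,1.]],float)
for k in range(4):
    a=np.pi+.15-.065*k;p=np.array([[585.3+115*np.cos(a),22.5+115*np.sin(a),237]])
    print(k,p.round(1),cv2.projectPoints(p,R,t,K,None)[0].round(2).ravel())
E
python3 -m pendant '[[[0,0,-0.003,0.03,0],[0,0,-0.003,0.055,0],[0,0,-0.003,0.065,0],[0,0,-0.003,0.075,0],[0,0,-0.003,0.082,0],[0,0,-0.003,0.087,0],[0,0,-0.003,0.087,0],[0,0,-0.003,0.087,0]]]'
```

```text
side0 299.5 182.52631578947367 [[472.5   1.6 237. ]]
side2 297.3888888888889 179.27777777777777 [[471.   18.3 237. ]]
0 [[471.6   5.3 237. ]] [298.83 181.83]
1 [[470.7  12.7 237. ]] [297.84 180.41]
2 [[470.3  20.2 237. ]] [297.   178.95]
3 [[470.4  27.7 237. ]] [296.33 177.48]
t: 21.9
eef_pos: [520.5, -69.5, 218.1]
tcp_rot: [-3.141, 0.001, -3.018]
ft_force: [1.1, -0.4, 0.0]
opening: 0.005
```

The image shift matches 2 notches (6 to 4), and the forces agree. Now pushing the tab.

```bash
python3 -m pendant '[[[0,-0.003,0,0,0],[0,-0.006,0,0,0],[0,-0.008,0,0,0],[0,-0.010,0,0,0],[0,-0.012,0,0,0],[0,-0.014,0,0,0],[0,-0.016,0,0,0],[0,-0.018,0,0,0]]]'
```

```text
t: 22.7
eef_pos: [538.0, -67.2, 217.6]
tcp_rot: [3.141, -0.001, -3.018]
ft_force: [-1.8, -1.1, 0.8]
opening: 0.004
```

```bash
python3 -m pendant '[[[0,-0.001,0,0,0],[0,-0.002,0,0,0],[0,-0.003,0,0,0],[0,-0.004,0,0,0],[0,-0.005,0,0,0],[0,-0.006,0,0,0],[0,-0.007,0,0,0],[0,-0.008,0,0,0]]]'
```

```text
t: 23.5
eef_pos: [546.2, -66.3, 217.6]
tcp_rot: [3.142, 0.0, -3.018]
ft_force: [-3.0, -0.9, 0.1]
opening: 0.005
```

```bash
python3 -m pendant '[[[0,-0.001,0,0,0],[0,-0.002,0,0,0],[0,-0.003,0,0,0],[0,-0.0035,0,0,0],[0,-0.004,0,0,0],[0,-0.0045,0,0,0],[0,-0.005,0,0,0],[0,-0.0055,0,0,0]]]'
```

```text
t: 24.3
eef_pos: [551.6, -65.6, 217.6]
tcp_rot: [3.142, -0.0, -3.018]
ft_force: [-2.4, -1.3, 1.5]
opening: 0.006
```

```bash
python3 -m pendant '[[[0,-0.0003,0,0,0],[0,-0.0006,0,0,0],[0,-0.0009,0,0,0],[0,-0.0012,0,0,0],[0,-0.0015,0,0,0],[0,-0.0018,0,0,0],[0,-0.002,0,0,0],[0,-0.002,0,0,0]]]'
```

```text
t: 25.1
eef_pos: [553.6, -65.3, 217.6]
tcp_rot: [3.142, 0.0, -3.018]
ft_force: [-2.3, -1.1, 0.4]
opening: 0.006
```

```bash
python3 -m pendant '[[[0,-0.0003,0,0,0],[0,-0.0006,0,0,0],[0,-0.0009,0,0,0],[0,-0.0012,0,0,0],[0,-0.0015,0,0,0],[0,-0.0015,0,0,0],[0,-0.0015,0,0,0],[0,-0.0015,0,0,0]]]'
```

```text
t: 25.9
eef_pos: [555.0, -65.2, 217.6]
tcp_rot: [3.142, -0.0, -3.018]
ft_force: [-3.2, -1.5, 0.6]
opening: 0.004
```

```bash
python3 -m pendant '[[[0,-0.0003,0,0,0],[0,-0.0006,0,0,0],[0,-0.0009,0,0,0],[0,-0.001,0,0,0],[0,-0.001,0,0,0],[0,-0.001,0,0,0],[0,-0.001,0,0,0],[0,-0.001,0,0,0]]]'
```

```text
t: 26.7
eef_pos: [555.4, -65.1, 217.6]
tcp_rot: [3.141, -0.001, -3.018]
ft_force: [-7.4, -2.5, 2.7]
opening: 0.003
```

```bash
python3 -m pendant '[[[0,-0.0002,0,0,0],[0,-0.0004,0,0,0],[0,-0.0005,0,0,0],[0,-0.0005,0,0,0],[0,-0.0005,0,0,0],[0,-0.0005,0,0,0],[0,-0.0005,0,0,0],[0,-0.0005,0,0,0]]]'
```

```text
t: 27.5
eef_pos: [555.6, -65.1, 217.6]
tcp_rot: [3.141, -0.002, -3.018]
ft_force: [-9.7, -3.7, 4.5]
opening: 0.008
```

That is the tab's stop: force is rising with almost no motion. Retreat, lift and look.

```bash
python3 -m pendant '[[[0,0.004,0,0,0],[0,0.012,0,0,0],[0,0.012,0,-0.03,0],[0,0.012,0,-0.08,0],[0,0.012,0,-0.1,0],[0,0.06,0,-0.12,0],[0,0.06,0.05,-0.12,0],[0,0.06,0.1,-0.12,0]]]'; python3 -m pendant '[[[0,0,0.05,0,0],[0,0,0.10,0,0],[0,0,0.15,0,0],[0,0,0.20,0,0],[0,0,0.20,0,0],[0,0,0.20,0,0],[0,0,0.20,0,0],[0,0,0.20,0,0]]]'
python3 - <<'E'
from cell import env
from h import *
im=[]
for n in("top","side"):
    d=env.read_camera(n);np.savez(n+"3.npz",**d);P=cloud(d);im.append(d["image"])
    m=(P[...,2]>222)&(P[...,2]<260)&(P[...,0]>440)&(P[...,0]<700)&(P[...,1]>-120)&(P[...,1]<150)
    m&=np.hypot(P[...,0]-585,P[...,1]-27)>62
    n_,l,s,ce=cv2.connectedComponentsWithStats(m.astype(np.uint8))
    for i in range(1,n_):
        if s[i,4]>3:print(n,s[i],P[l==i].mean(0).round(1))
a=cv2.resize(im[0][140:245,250:390],None,fx=2.8,fy=2.8,interpolation=cv2.INTER_CUBIC);b=cv2.resize(im[1][140:245,260:400],None,fx=2.8,fy=2.8,interpolation=cv2.INTER_CUBIC)
cv2.imwrite("pics/end.png",np.hstack([a,b]))
E
```

```text
t: 28.3
eef_pos: [483.8, 26.6, 338.6]
tcp_rot: [3.142, 0.003, -3.023]
ft_force: [1.5, 0.2, -0.4]
opening: 0.007
t: 29.1
eef_pos: [460.4, 224.1, 337.7]
tcp_rot: [3.141, 0.0, -3.02]
ft_force: [0.6, 0.2, 0.8]
opening: 0.003
top [348 187   5   7  28] [573.3 -61.5 233.4]
top [316 226   5   6  23] [473.6  22.4 247.3]
side [296 175   4   9  34] [470.7  17.  239.1]
side [336 189   5   6  26] [569.9 -66.9 230.5]
```

View pics/end.png

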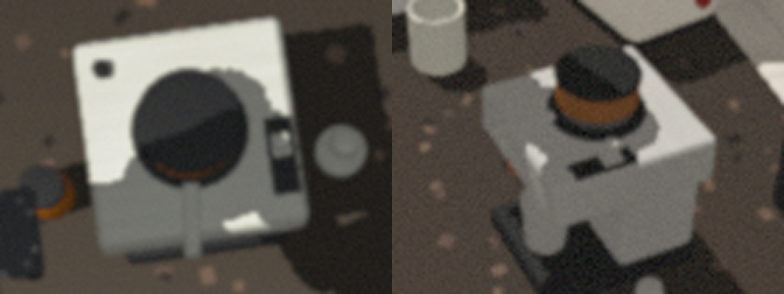

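Final view: the lever is straight forward at (190,220) in the left panel. The tab is at (281,143), in the rear part of its track. The depth means say it moved about 21 mm rather than 24, so I'll check this more finely with pixel centroids.

```bash
python3 - <<'E'
from h import *
for n in("top","side"):
  Q=[]
  for k in "03":
    d=dict(np.load(n+k+".npz"));P=cloud(d)
    m=(P[...,2]>220)&(P[...,2]<245)&(abs(P[...,0]-562)<28)&(abs(P[...,1]+65)<18)
    v,u=np.nonzero(m)
    w=ray(d,(u.mean(),v.mean()),234)[0];Q.append(w)
    hi=P[m]; print(n,k,m.sum(),u.mean().round(2),v.mean().round(2),w.round(1),hi[:,0].min().round(1),hi[:,0].max().round(1))
    g=d["image"][:,:,1]
  print(np.linalg.norm(Q[1]-Q[0]))
# track (dark) extents + tab along gx in final top image
d=dict(np.load("top3.npz"));ax=np.array([585.3,22.5]);gx=np.array([.992,.123]);gy=np.array([-.123,.992])
import scipy.ndimage as nd
for k in "03":
  im=dict(np.load(f"top{k}.npz"))
  c=im;K=np.array([[c["fx"],0,c["cx"]],[0,c["fy"],c["cy"]],[0,0,1.]],float)
  s=np.arange(-80,20,4.);p=np.array([[*(ax+a*gx-83*gy),208.] for a in s])
  uv=cv2.projectPoints(p,np.array(c["rvec"]),np.array(c["tvec"],float),K,None)[0].reshape(-1,2)
  g=nd.map_coordinates(c["image"].mean(2),[uv[:,1],uv[:,0]],order=1);print(k,[(int(a),int(b)) for a,b in zip(s,g)])
E
```

```text
top 0 31 351.16 197.94 [552.7 -64.  234. ] 546.6 560.7
top 3 29 350.03 190.21 [572.9 -61.6 234. ] 566.8 581.7
20.37743148233959
side 0 33 331.55 194.03 [546.7 -74.1 234. ] 542.0 556.2
side 3 29 338.1 192.14 [567.8 -72.  234. ] 563.1 577.6
21.239547245055707
0 [(-80, 224), (-76, 223), (-72, 219), (-68, 161), (-64, 71), (-60, 49), (-56, 75), (-52, 157), (-48, 174), (-44, 194), (-40, 226), (-36, 223), (-32, 188), (-28, 100), (-24, 53), (-20, 52), (-16, 49), (-12, 50), (-8, 48), (-4, 49), (0, 54), (4, 95), (8, 173), (12, 215), (16, 216)]
3 [(-80, 114), (-76, 114), (-72, 111), (-68, 82), (-64, 38), (-60, 28), (-56, 28), (-52, 31), (-48, 29), (-44, 27), (-40, 28), (-36, 39), (-32, 76), (-28, 101), (-24, 102), (-20, 112), (-16, 114), (-12, 105), (-8, 57), (-4, 30), (0, 30), (4, 53), (8, 101), (12, 160), (16, 208)]
```

All measures put the tab's travel at 20.5–21 mm, even though a firm stop was felt; it may have started a few mm in (the start range is 4 mm wide). I'll push it once more, a bit more firmly, to be sure.

```bash
python3 -m pendant '[[[0,-0.0435,-0.298,0,0],[0,-0.0435,-0.298,0,0],[0,-0.0435,-0.298,0,0],[0,-0.0435,-0.298,0,0],[0,-0.0435,-0.298,0,0],[0,-0.0435,-0.298,0,0],[0,-0.0435,-0.298,0,0],[0,-0.0435,-0.298,0,0]]]'; python3 -m pendant '[[[0,0,0,0,0],[0,0,0,0.04,0],[0,0,0,0.08,0],[0,0,0,0.1,0],[0,0,0,0.11,0],[0,0,0,0.118,0],[0,0,0,0.118,0],[0,0,0,0.118,0]]]'
```

```text
t: 30.0
eef_pos: [539.8, -66.7, 337.3]
tcp_rot: [3.141, -0.0, -3.022]
ft_force: [0.1, -0.3, -0.7]
opening: 0.007
t: 30.8
eef_pos: [540.3, -64.9, 220.6]
tcp_rot: [-3.141, 0.001, -3.018]
ft_force: [-0.2, 0.4, -0.3]
opening: 0.003
```

```bash
python3 -m pendant '[[[0,-0.003,-0.002,0.003,0],[0,-0.006,-0.002,0.003,0],[0,-0.009,-0.002,0.003,0],[0,-0.011,-0.002,0.003,0],[0,-0.0125,-0.002,0.003,0],[0,-0.0135,-0.002,0.003,0],[0,-0.0145,-0.002,0.003,0],[0,-0.015,-0.002,0.003,0]]]'
```

```text
t: 31.6
eef_pos: [555.1, -65.2, 216.6]
tcp_rot: [3.142, 0.0, -3.018]
ft_force: [-2.0, -0.1, -0.0]
opening: 0.006
```

```bash
python3 -m pendant '[[[0,-0.0003,0,0,0],[0,-0.0006,0,0,0],[0,-0.0008,0,0,0],[0,-0.0008,0,0,0],[0,-0.0008,0,0,0],[0,-0.0008,0,0,0],[0,-0.0008,0,0,0],[0,-0.0008,0,0,0]]]'
```

```text
t: 32.4
eef_pos: [555.2, -65.2, 216.6]
tcp_rot: [3.141, -0.001, -3.018]
ft_force: [-5.1, -0.7, 3.1]
opening: 0.002
```

```bash
python3 -m pendant '[[[0,-0.0003,0,0,0],[0,-0.0006,0,0,0],[0,-0.0008,0,0,0],[0,-0.0008,0,0,0],[0,-0.0008,0,0,0],[0,-0.0008,0,0,0],[0,-0.0008,0,0,0],[0,-0.0008,0,0,0]]]'
```

```text
t: 33.2
eef_pos: [555.5, -65.1, 216.6]
tcp_rot: [3.141, -0.002, -3.018]
ft_force: [-8.9, -1.6, 5.4]
opening: 0.006
```

```bash
python3 -m pendant '[[[0,-0.0002,0,0,0],[0,-0.0004,0,0,0],[0,-0.0006,0,0,0],[0,-0.0006,0,0,0],[0,-0.0006,0,0,0],[0,-0.0006,0,0,0],[0,-0.0006,0,0,0],[0,-0.0006,0,0,0]]]'
```

```text
t: 34.0
eef_pos: [555.7, -65.1, 216.6]
tcp_rot: [3.141, -0.003, -3.018]
ft_force: [-10.6, -2.9, 6.0]
opening: 0.006
```

The same elastic wall is at the same place (555.2 to 555.7 mm, up to about 12.5 N), so this is the tab's stop. Retreat and hand in.

```bash
python3 -m pendant '[[[0,0.004,0,0,0],[0,0.012,0,0,0],[0,0.012,0,-0.03,0],[0,0.012,0,-0.08,0],[0,0.012,0,-0.1,0],[0,0.06,0,-0.12,0],[0,0.06,0.05,-0.12,0],[0,0.06,0.1,-0.12,0]]]'; python3 -m pendant '[[[0,0,0.05,0,0],[0,0,0.10,0,0],[0,0,0.15,0,0],[0,0,0.20,0,0],[0,0,0.20,0,0],[0,0,0.20,0,0],[0,0,0.20,0,0],[0,0,0.20,0,0]]]'
python3 - <<'E'
from cell import env
from h import *
for n in("top","side"):
    d=env.read_camera(n);P=cloud(d)
    for q,m in(("tab",(P[...,2]>220)&(P[...,2]<245)&(abs(P[...,0]-562)<28)&(abs(P[...,1]+65)<18)),("knob",(P[...,2]>222)&(P[...,0]<490)&(P[...,0]>455)&(abs(P[...,1])<40)&(P[...,2]<260))):
        v,u=np.nonzero(m);print(n,q,u.mean(),v.mean(),P[m].mean(0).round(1))
print(env.state()["ft_force"]);env.job_done()
E
```

```text
t: 34.8
eef_pos: [484.4, 26.5, 337.5]
tcp_rot: [-3.141, 0.002, -3.023]
ft_force: [0.4, -0.4, 0.2]
opening: 0.004
t: 35.6
eef_pos: [461.1, 224.2, 336.7]
tcp_rot: [3.142, 0.0, -3.02]
ft_force: [0.1, -0.1, 0.1]
opening: 0.006
top tab 350.0 190.0 [573.4 -61.5 234.2]
top knob 318.0869565217391 228.65217391304347 [473.7  22.4 246.8]
side tab 338.0357142857143 191.89285714285714 [569.7 -67.  230.3]
side knob 297.4166666666667 179.25 [470.8  17.2 238. ]
[-0.42889342 -0.25371086 -0.65587464]
the job is handed in; nothing more can be done
```

I set the lever to the fourth notch and pushed the lock tab to its stop, then handed the job in after about 36 s with the arm clear. No verdict was reported.

- **Lever:** I straddled the knob with the jaws about 30 mm apart and pushed it clockwise over six notches to the rubbery stop, so it had started in notch 6. The highest force I read was about 12 N. I then clicked it out one notch at a time, four times, with a rest in each. After every click the finger read no load, so each jump happened.
- **Lock tab:** I pushed it with the gripper shut until the force rose at its stop. A second push met the same springy wall at the same place, with at most about 12.5 N read.
- **Force readings:** the robot reports force only at the end of each move, so brief peaks in between were not seen.

Last checks:
- **Knob:** it had shifted by about two notches from its start (notch 6 to 4), as intended. The side view measured about 17 mm where 15 mm was expected, which is still closer to two notches than three.
- **Tab travel (disagrees):** the cameras show the tab moved 20.5–21 mm, less than the full 24 mm. I judged it home because both pushes met the same stop, and it may have started a few mm in.
- **Other things:** I never went near them with the fingers low, and the final crop showed nothing visibly moved. I did not measure their positions.

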